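# Get the insert preheater loaded and switched on

## Task

Get the sloping insert preheater ready for the next moulding batch: pull the blanking plug out of its thermometer well and leave it in the small tray, slide every steel insert plate from the cardboard lengthwise into a slot of its own until it is fully home (any slots, either end first), and put the dial thermometer from its wooden holder all the way down into the well. Only when all of that is done, throw the switch lever fully over to its on side, towards the slots. Leave the water bottle, the tin and the screwdriver alone.

Things in the scene. Friction and masses are not known exactly. Their poses are not given: they have to be found in the camera images.
- preheater: the preheater, a fixed grey steel bench unit. Origin on the table under the line of the slot bottoms, x towards its open slotted front (away from the robot), z up. A housing 95 mm high stands behind the slots (x -130 to -20, y -150 to 150 mm); at its +y end stands the console, a grey box 100 mm high (x -130 to 60, y 162 to 248 mm), with the thermometer well and the switch on its flat top
- platens: two sloping platens with four slots between. Origin at the slot bottoms, mid-row, on the lower platen's face, 50 mm above the table; x points out of the slots, up at 40 degrees from level (away from the robot), y along the row, z square to a seated plate's faces. Lower platen ends at x = 66 (a rest ledge), upper at x = 50 mm, 18 mm thick. A plate fully home has its centre at x = 60, z about 5 mm
- slot0 (a point): middle of the mouth of slot 0, at y = -112.5 mm in the frame of the platens, x = 50, z = 5 mm. The slot is 42 mm wide (y), 14 mm high (z from 0 to 14 mm) and 50 mm deep; a plate home in it stands out by 70 mm. Plates slide down the 40 degree slope by themselves once let go
- slot1 (a point): middle of the mouth of slot 1, at y = -37.5 mm in the frame of the platens, x = 50, z = 5 mm. The slot is 42 mm wide (y), 14 mm high (z from 0 to 14 mm) and 50 mm deep; a plate home in it stands out by 70 mm. Plates slide down the 40 degree slope by themselves once let go
- slot2 (a point): middle of the mouth of slot 2, at y = 37.5 mm in the frame of the platens, x = 50, z = 5 mm. The slot is 42 mm wide (y), 14 mm high (z from 0 to 14 mm) and 50 mm deep; a plate home in it stands out by 70 mm. Plates slide down the 40 degree slope by themselves once let go
- slot3 (a point): middle of the mouth of slot 3, at y = 112.5 mm in the frame of the platens, x = 50, z = 5 mm. The slot is 42 mm wide (y), 14 mm high (z from 0 to 14 mm) and 50 mm deep; a plate home in it stands out by 70 mm. Plates slide down the 40 degree slope by themselves once let go
- well (a point): centre of the mouth of the thermometer well, a vertical hole 9.5 mm in diameter and 85 mm deep with a 2 mm chamfer, in the flat top of the console, 100 mm above the table, at preheater x = -90, y = 205 mm; z up. At the start the blanking plug stands in it
- switch (a joint): angle of the switch lever on the console: 0 = off, 1.0 = fully on (the stop). It swings sideways: at 0 it leans 0.5 rad from upright to the preheater's +y, at 1.0 it leans 0.5 rad to -y, the slots' side. It stays where it is left (friction: about 1 N at the knob). It starts between 0 and 0.15
- switch_tip (a point): centre of the 26 mm black ball at the end of the switch lever, 60 mm from its pivot. The pivot line runs along the preheater's x, 122 mm above the table, at preheater x = 20, y = 205 mm, on a grey base block 50 mm (x) by 70 mm (y) that stands 25 mm above the console
- plug: the blanking plug: a brass knurled head 26 mm in diameter and 26 mm high over a steel shank 8 mm in diameter and 40 mm long. Origin at the shank's tip, z up the axis. At the start its head stands on the console over the well (head from 100 to 126 mm above the table); about 0.06 kg
- plug_head (a point): middle of the plug's head, 53 mm from the shank's tip
- thermometer: dial thermometer, about 0.12 kg: steel stem 8 mm in diameter with tapered tip, brass collar 22 mm in diameter, steel head 50 mm in diameter with a white dial on top. Origin at the stem's tip, z up the axis: stem to 80, collar 80 to 100, head 100 to 122 mm. It starts upright in the holder, collar on the holder's top (85 mm above the table). Fully in the well, the collar sits on the console
- holder: the thermometer's wooden holder, a fixed block 64 x 64 x 85 mm with a vertical hole 10.5 mm in diameter and 82 mm deep in its top. Origin at the centre of its underside
- tray: a small fixed open tray of dark steel, 100 x 100 mm outside, 30 mm high, walls and floor 4 mm. Origin at the centre of its underside
- cardboard: the fixed sheet of cardboard, 250 x 320 x 3 mm, on which the insert plates lie. Origin at the centre of its underside
- insert0: a flat steel insert plate, 120 x 36 x 10 mm, about 0.25 kg, with three dark keying holes in its face. Origin at its centre, x along its length, y across its width, z through its thickness; both ends and both faces are alike. It starts flat on the cardboard (centre 8 mm above the table). Two to four of the four are there; an absent one reads None from the very start
- insert1: a flat steel insert plate, 120 x 36 x 10 mm, about 0.25 kg, with three dark keying holes in its face. Origin at its centre, x along its length, y across its width, z through its thickness; both ends and both faces are alike. It starts flat on the cardboard (centre 8 mm above the table). Two to four of the four are there; an absent one reads None from the very start
- insert2: a flat steel insert plate, 120 x 36 x 10 mm, about 0.25 kg, with three dark keying holes in its face. Origin at its centre, x along its length, y across its width, z through its thickness; both ends and both faces are alike. It starts flat on the cardboard (centre 8 mm above the table). Two to four of the four are there; an absent one reads None from the very start
- insert3: a flat steel insert plate, 120 x 36 x 10 mm, about 0.25 kg, with three dark keying holes in its face. Origin at its centre, x along its length, y across its width, z through its thickness; both ends and both faces are alike. It starts flat on the cardboard (centre 8 mm above the table). Two to four of the four are there; an absent one reads None from the very start
- water_bottle: a bystander: a clear water bottle, 64 mm in diameter, 200 mm tall, standing; origin at the centre of its underside
- primer_tin: a bystander: a tin with a paper label, 80 mm in diameter, 110 mm tall, standing; origin at the centre of its underside
- screwdriver: a bystander: a screwdriver, 200 mm long, black handle, lying; origin under its middle, x along it

How it is judged:
On the way, in this order (a step that is already met when the one before it is completed fails the run):
1. the plug is in the tray, every insert plate is fully home in a slot of its own and the thermometer is all the way down in the well (x of plug in the frame of tray between -0.05 and 0.05 m and y of plug in the frame of tray between -0.05 and 0.05 m and x of plug_head in the frame of tray between -0.05 and 0.05 m and y of plug_head in the frame of tray between -0.05 and 0.05 m and height (world z) of plug below 0.05 m and height (world z) of plug_head below 0.065 m and horizontal distance between thermometer and well below 0.005 m and z of thermometer in the frame of well below -0.075 m and angle between thermometer's own z axis and vertical below 0.08 rad and x of insert0 in the frame of platens between 0.05 and 0.066 m and z of insert0 in the frame of platens between -0.003 and 0.015 m and angle between the x axis of each of insert0, insert1, insert2, insert3 and the x axis of platens, either way round below 0.2 rad and (y of insert0 in the frame of platens between -0.1225 and -0.1025 m or y of insert0 in the frame of platens between -0.0475 and -0.0275 m or y of insert0 in the frame of platens between 0.0275 and 0.0475 m or y of insert0 in the frame of platens between 0.1025 and 0.1225 m) and x of insert1 in the frame of platens between 0.05 and 0.066 m and z of insert1 in the frame of platens between -0.003 and 0.015 m and (y of insert1 in the frame of platens between -0.1225 and -0.1025 m or y of insert1 in the frame of platens between -0.0475 and -0.0275 m or y of insert1 in the frame of platens between 0.0275 and 0.0475 m or y of insert1 in the frame of platens between 0.1025 and 0.1225 m) and x of insert2 in the frame of platens between 0.05 and 0.066 m and z of insert2 in the frame of platens between -0.003 and 0.015 m and (y of insert2 in the frame of platens between -0.1225 and -0.1025 m or y of insert2 in the frame of platens between -0.0475 and -0.0275 m or y of insert2 in the frame of platens between 0.0275 and 0.0475 m or y of insert2 in the frame of platens between 0.1025 and 0.1225 m) and x of insert3 in the frame of platens between 0.05 and 0.066 m and z of insert3 in the frame of platens between -0.003 and 0.015 m and (y of insert3 in the frame of platens between -0.1225 and -0.1025 m or y of insert3 in the frame of platens between -0.0475 and -0.0275 m or y of insert3 in the frame of platens between 0.0275 and 0.0475 m or y of insert3 in the frame of platens between 0.1025 and 0.1225 m)), for 0.2 s.
2. then the switch lever is thrown fully to on (value of joint switch above 0.85 rad), for 0.2 s.
At the end, for the whole second after the job is handed in: the plug lies in the tray; each insert plate present is within 6 mm of the bottom of a slot, inside it and in line with it; the thermometer is upright in the well with at least 75 mm of its 80 mm stem inside; the switch is at 0.85 rad or more; all at rest (all of step 1 and linear speed of each of insert0, insert1, insert2, insert3, plug, thermometer below 0.03 m/s and value of joint switch above 0.85 rad); the robot touches nothing.
It fails at once if the water bottle is moved by more than 30 mm (distance of water_bottle from where it was at the start of the episode above 0.03 m).
It fails at once if the primer tin is moved by more than 30 mm (distance of primer_tin from where it was at the start of the episode above 0.03 m).
It fails at once if the screwdriver is moved by more than 30 mm (distance of screwdriver from where it was at the start of the episode above 0.03 m).
Of insert0, insert1, insert2, insert3 only 2 to 4 are there at a start; the rules pass over those that are not, and their reading is None.
At some moment in a run one of insert0, insert1, insert2, insert3 may be knocked a few centimetres aside while the robot is not near it.
It also fails if it takes over 210 s, if anything falls off the work surface, if the arm or the gripper's body presses on something with over 40 N, if the wrist force passes 120 N, or if a joint passes its speed limit or range.

## Robot

A 6-joint arm with a two-finger parallel gripper is mounted at the origin on the work surface. World frame = base frame: x ahead of the robot, y to its left, z up, the work surface at z = 0. Lengths are in m, angles in rad, forces in N, time in s.
With the tool pointing down it reaches from about 0.25 to 0.8 m from the base axis. Payload 8.5 kg.
Tool frame: the origin (TCP) lies between the finger pads; the fingertips stand 22 mm ahead of it and the grasp point (between the pads) lies 3 mm ahead of it; z points along the fingers, y is the line along which they close (so a half turn about z gives the same grasp; the last joint's range is limited). The gripper opens to 85 mm and grips with 20 to 120 N. Pads are 22 mm wide; open, the fingers measure 114 mm over their backs; the gripper's body (76 mm by 85 mm) begins 54 mm behind the grasp point. The pads swing forward as they close: fully open they stand 13 mm farther back than shut.
Start: joints at [1.29, 0.238, -0.013, 1.319, 0, 1.571], TCP at [0.145, 0.504, 0.253] pointing down, gripper open.
Joint ranges: [-2.66, 2.66], [-1.03, 1.9], [-1.14, 1.46], [-1.82, 2.27], [-1.45, 1.34], [-3.14, 3.14]. Speed limits (rad/s): [2.22, 2.22, 2.79, 3.14, 3.14, 3.14].

## Interface

Orientations are given as a unit quaternion [x, y, z, w].
In Python, from cell import bot gives the robot as it stands. Calls block until the motion is done:
- bot.move_pose(position, orientation): joint-space move of the TCP to a pose.
- bot.line_to(position, rotation=None, v=0.15, until_force=None): straight line of the TCP; rotation=None keeps the orientation; v is the mean speed in m/s. With until_force (N) it stops when the force on the tool has changed by that much, and returns True; else False.
- bot.set_joints(angles): joint-space move.
- bot.open_gripper() and bot.grab(grasp_force=None): open the fingers fully, or close them until they stop; grasp_force is the grip in N (None keeps the last).
- bot.sleep(seconds).
- bot.solve_ik(position, orientation): joint angles nearest the present ones, or None.
- bot.get_state(): the state.
- bot.get_image(name): name is "scene" or "top" or "wrist"; returns a dict with "img" (480x640x3 uint8, red, green, blue), "fx", "fy", "cx", "cy" (pixels), "camera_from_world" (4x4, takes a point from world to camera coordinates). Camera axes: x right, y down, z forward; pixel columns grow to the right and rows downward; lengths in m; the calibration is good to about 2 mm. A picture is of the moment at which its call begins. There is no depth.
A pose or a line that the arm cannot do raises bot.Unreachable and nothing moves.
- bot.sign_off(): hands the job in; it is judged then, once.
The state is a dict: "t": time; "joints": joint angles; "qd": joint speeds; "joint_efforts": joint torques, N m; "ee_pos": TCP position; "eef_rot": TCP orientation; "force": force on the tool from outside, world axes, zero at the start; "wrist_torque": the same for the moment, N m; "finger_gap": finger opening in m; "grasp_force": force on a finger pad.
Only numpy, scipy, OpenCV 4.12 (cv2) and the standard library are available. Lean on these libraries where they do the work, as an engineer would, in place of code of your own. Each camera call takes 0.05 s, during which the arm holds its last target. There are 200 camera calls.

## Working session

There is one attempt and no reset: what is moved stays moved. The work goes in short steps, each a Python script; the robot and the scene stay as the last script left them, time stands still between calls to the robot, and variables do not carry over. Pictures are saved under pics/ and viewed, at most 14 in all, crops included, and the job is handed in when it is done.

```bash
mkdir -p pics; ls
python3 - <<'E'
from cell import bot
import cv2
for n in("scene","top"):
    d=bot.get_image(n); cv2.imwrite(f"pics/{n}0.png",d["img"][:,:,::-1]); print(n,d["fx"],d["cx"],d["cy"],d["camera_from_world"])
s=bot.get_state();print(s)
E
```

```text
cell.py
pics
scene 505.16930996242775 317.37700213816606 243.00506363233447 [[ 0.32835934  0.9445266  -0.00704635 -0.17399459]
 [ 0.56383833 -0.20198936 -0.80080374 -0.22428599]
 [-0.75780372  0.25897838 -0.59888539  1.74214865]
 [ 0.          0.          0.          1.        ]]
top 512.226362157489 322.4688741421104 236.07349461645182 [[-2.00526185e-02 -9.99798369e-01  1.05567243e-03  2.41111651e-02]
 [-9.85132187e-01  1.95782466e-02 -1.70678839e-01  5.91851400e-01]
 [ 1.70623756e-01 -4.46253454e-03 -9.85326149e-01  1.25300908e+00]
 [ 0.00000000e+00  0.00000000e+00  0.00000000e+00  1.00000000e+00]]
{'t': 0.1, 'joints': array([ 1.28998211e+00,  2.38722307e-01, -1.41644943e-02,  1.31920107e+00,
        1.61830812e-05,  1.57080529e+00]), 'qd': array([-0.00064132, -0.00145653,  0.00267142, -0.00176705,  0.00063963,
       -0.00104392]), 'joint_efforts': array([-3.70987182e-04, -5.39720678e+01,  3.46998274e+01,  1.34213033e-02,
       -8.08333812e-05, -4.56482596e-06]), 'ee_pos': array([0.1453979 , 0.50410719, 0.25274322]), 'eef_rot': array([ 1.39950643e-01,  9.90158270e-01, -6.38285488e-04, -9.83824633e-05]), 'force': array([ 0.32906318, -0.00663441,  0.35746972]), 'wrist_torque': array([-0.02466952, -0.01824008, -0.00236616]), 'grasp_force': 0.0, 'finger_gap': 0.08535798019314972}
```

View pics/top0.png

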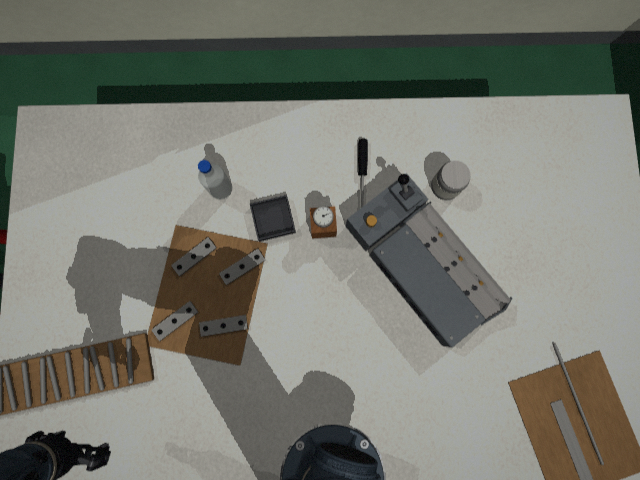

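View pics/scene0.png

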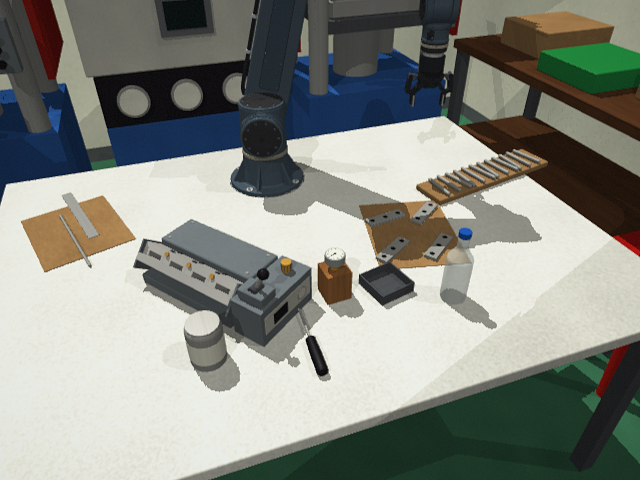

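Top view: four plates on the cardboard (193,256), (241,266), (174,321), (222,325); tray (272,216), thermometer (322,216), plug (371,220), lever ball (403,179). Enlarging for precise readings.

Run:
```python
import cv2
i=cv2.imread("pics/top0.png")
cv2.imwrite("pics/c1.png",cv2.resize(i[165:355,335:525],None,fx=3.15,fy=3.15,interpolation=cv2.INTER_CUBIC))
cv2.imwrite("pics/c2.png",cv2.resize(i[185:375,145:345],None,fx=3.15,fy=3.15,interpolation=cv2.INTER_CUBIC))
```

```text
(no output)
```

View pics/c1.png

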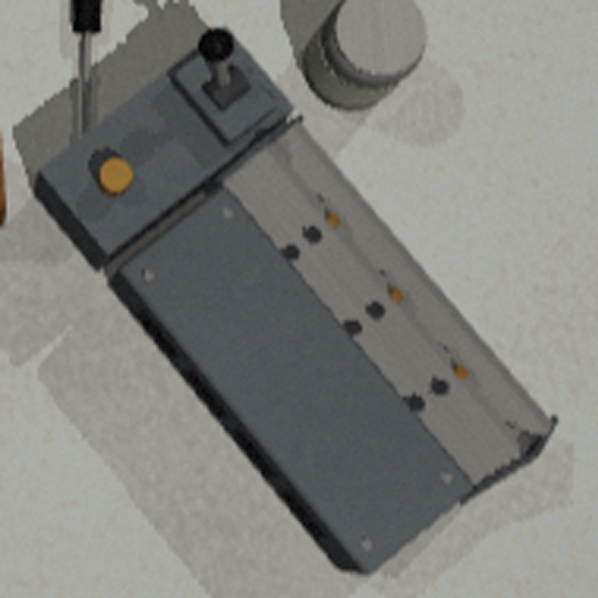

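View pics/c2.png

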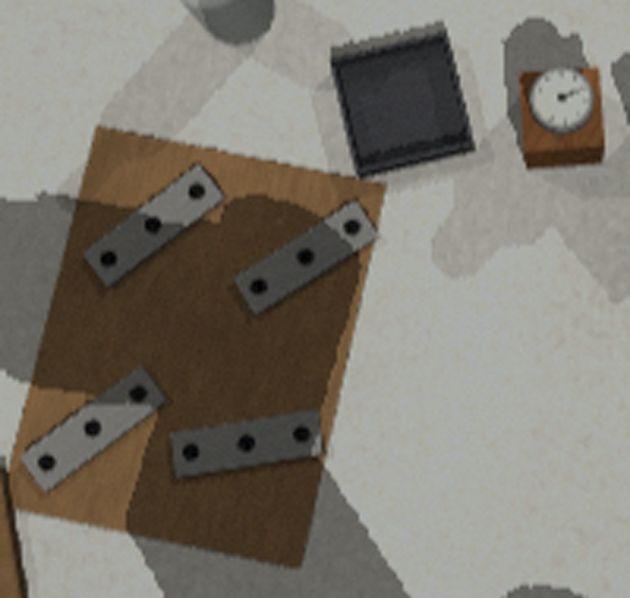

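```bash
cat > h.py <<'E'
import numpy as np, cv2, itertools
from cell import bot
from scipy.optimize import least_squares
from scipy.spatial.transform import Rotation as R
def ray(d,u,v,z):
    T=np.array(d["camera_from_world"]); Rm,t=T[:3,:3],T[:3,3]
    c=-Rm.T@t; r=Rm.T@np.array([(u-d["cx"])/d["fx"],(v-d["cy"])/d["fy"],1])
    return (c+r*(z-c[2])/r[2])[:2]
def proj(d,P):
    T=np.array(d["camera_from_world"]); q=(T[:3,:3]@np.atleast_2d(P).T).T+T[:3,3]
    return np.c_[d["fx"]*q[:,0]/q[:,2]+d["cx"],d["fy"]*q[:,1]/q[:,2]+d["cy"]]
def plates(d=None):
    """(x,y,yaw) of plates from hole triples in the top picture"""
    d=d or bot.get_image("top"); g=d["img"].max(2).astype(np.uint8)
    bh=cv2.morphologyEx(g,cv2.MORPH_BLACKHAT,np.ones((9,9),np.uint8))
    m=((bh>25)&(g<60)).astype(np.uint8); n,_,st,ce=cv2.connectedComponentsWithStats(m)
    H=[ray(d,*ce[i],.013) for i in range(1,n) if 6<=st[i,4]<=60 and 140<ce[i,0]<300 and 200<ce[i,1]<380]
    out=[]
    for a,b,c in itertools.permutations(H,3):
        if a[0]<c[0] and np.linalg.norm((a+c)/2-b)<.004 and .06<np.linalg.norm(a-c)<.1:
            m_=(a+b+c)/3; out.append((*m_,np.arctan2(*(c-a)[::-1]),np.linalg.norm(a-c)))
    return out
E
python3 - <<'E'
from h import *
d=bot.get_image("top")
for p in plates(d): print(np.round(p,4))
c=lambda x,y,o:((x+.5)/3.15-.5+o[0],(y+.5)/3.15-.5+o[1])
o1,o2=(335,165),(145,185)
mod=[(-.09,.205,.126),(-.13,.248,.1),(-.13,.162,.1),(.06,.162,.1),(-.13,-.15,.095),(-.02,-.15,.095),(-.02,.15,.095)]
px=[(116,175),(37,180),(102,268),(292,107),(358,573),(470,497),(220,185)]
px=np.array([c(*p,o1) for p in px]); mod=np.array(mod)
def W(p): 
    M=mod.copy(); a=p[2]; M[:,:2]=mod[:,:2]@np.array([[np.cos(a),np.sin(a)],[-np.sin(a),np.cos(a)]])+p[:2]; return M
f=lambda p:(proj(d,W(p))-px).ravel()
s=least_squares(f,[.55,-.3,-.6],loss="soft_l1"); print("pre",s.x,f(s.x).round(1).reshape(-1,2).tolist())
w=ray(d,*px[0],.126); print("plug",w,W(s.x)[0])
print("thermo",ray(d,*c(561,99,o2),.127))
print("tray", [ray(d,*c(*q,o2),z) for q,z in (((331,62),.03),((443,35),.03),((475,150),.03),((362,176),.03))])
print("bottle",ray(d,205,166,.2),"tin",ray(d,456,173,.11))
E
```

```text
[0.6436 0.1874 0.2903 0.0828]
[ 0.6119  0.1364 -1.3842  0.0784]
[ 0.553   0.35   -0.9158  0.0903]
[ 0.5242  0.2236 -1.0093  0.0903]
[ 0.374   0.2704 -1.4343  0.0901]
[ 0.3885  0.3947 -0.9359  0.0902]
pre [ 0.50251536 -0.29691098 -0.93733108] [[-1.3, 0.5], [-0.8, -2.9], [0.2, -3.4], [0.1, 1.6], [0.4, 3.6], [0.2, -1.0], [0.6, 0.3]]
plug [ 0.61563691 -0.10624041] [ 0.61446678 -0.10302473  0.126     ]
thermo [0.62791164 0.01096882]
tray [array([0.68378988, 0.2006274 ]), array([0.70501014, 0.10751542]), array([0.60719431, 0.08195725]), array([0.58737265, 0.17481978])]
bottle [0.73559366 0.28028415] tin [ 0.73423684 -0.3219833 ]
```

```bash
cat >> h.py <<'E'
def down(yaw): # tool z down, tool y (closing line) at angle yaw+90deg
    return (R.from_euler("z",yaw)*R.from_euler("x",np.pi)).as_quat()
def yawk(pos,rots):
    """first reachable of the orientations, nearest in joints"""
    q0=bot.get_state()["joints"]; b=None
    for r in rots:
        q=bot.solve_ik(pos,r)
        if q is not None:
            c=np.abs(np.array(q)-q0).max()
            if b is None or c<b[0]: b=(c,r,q)
    return b
E
python3 - <<'E'
from h import *
a=-.937
p=np.array([.52,-.17,.42])
b=yawk(p,[down(a),down(a+np.pi)]); print(b)
bot.move_pose(p,b[1])
d=bot.get_image("wrist"); cv2.imwrite("pics/w1.png",d["img"][:,:,::-1]); np.save("w1.npy",d,allow_pickle=True)
s=bot.get_state(); print(s["t"],s["ee_pos"],s["joints"])
print(d["fx"],np.round(proj(d,[[.6145,-.103,.126],[.5025,-.297,.05]]),0))
E
```

```text
(np.float64(1.6059822597627085), array([4.51548424e-01, 8.92246614e-01, 5.46343480e-17, 2.76493666e-17]), array([-0.31597027,  0.28845455,  0.47942489,  1.76176667,  0.        ,
        0.62102973]))
2.9833 [ 0.52018025 -0.16929255  0.41986434] [-3.14683797e-01  2.88515429e-01  4.79158483e-01  1.76170852e+00
  8.67091950e-05  6.21149148e-01]
359.1337367834143 [[417. 195.]
 [256. 246.]]
```

View pics/w1.png

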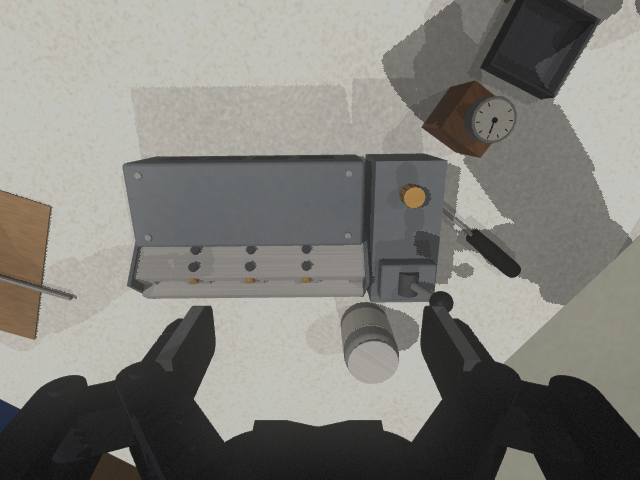

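Wrist view from 0.42 m: preheater sits squarely, plug (414,196), thermometer dial (494,119), lever ball (441,301). Zooming once for corners.

Run:
```python
import cv2,numpy as np
i=cv2.imread("pics/w1.png")
a=cv2.resize(i[145:215,115:460],None,fx=2.3,fy=4,interpolation=cv2.INTER_CUBIC)
b=cv2.resize(i[235:310,115:460],None,fx=2.3,fy=4,interpolation=cv2.INTER_CUBIC)
cv2.imwrite("pics/w1c.png",np.vstack([a,b]))
```

```text
(no output)
```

View pics/w1c.png

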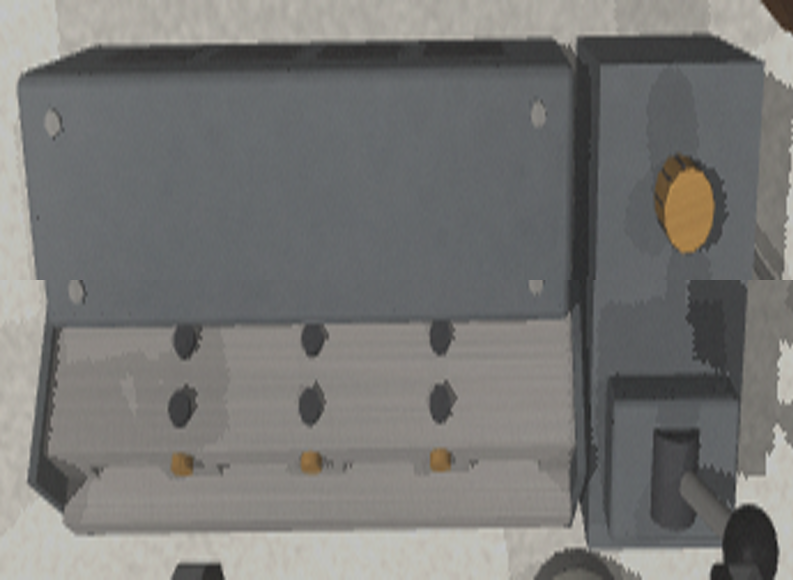

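```bash
cat >> h.py <<'E'
def fit(d,mod,px,x0):
    mod=np.array(mod); px=np.array(px)
    def W(p):
        M=mod.copy(); a=p[2]; M[:,:2]=mod[:,:2]@np.array([[np.cos(a),np.sin(a)],[-np.sin(a),np.cos(a)]])+p[:2]; return M
    f=lambda p:(proj(d,W(p))-px).ravel()
    s=least_squares(f,x0,loss="soft_l1"); return s.x,f(s.x).round(1).reshape(-1,2).tolist()
E
python3 - <<'E'
from h import *
d=np.load("w1.npy",allow_pickle=True).item()
X=[(690,209),(599,63),(764,63),(588,547),(20,77),(570,68),(46,325),(570,316)]
px=[(115+(x+.5)/2.3-.5,(145+(y+.5)/4 if y<280 else 235+(y-279.5)/4)-.5) for x,y in X]
mod=[(-.09,.205,.126),(-.13,.248-.086,.1),(-.13,.248,.1),(.06,.162,.1),(-.13,-.15,.095),(-.13,.15,.095),(-.02,-.15,.095),(-.02,.15,.095)]
x,r=fit(d,mod,px,[.5,-.3,-.93]); print(x,r)
a=x[2];print("well",x[:2]+[np.cos(a)*-.09-np.sin(a)*.205,np.sin(a)*-.09+np.cos(a)*.205], "plug",ray(d,*px[0],.126))
print("thermo",ray(d,494,119,.127))
t=bot.get_image("top")
print("top plug",ray(t,371.3,220,.126))
E
```

```text
[ 0.50462725 -0.30163893 -0.92433563] [[-0.3, 0.3], [0.4, 0.1], [0.1, -0.7], [-0.2, 0.3], [-3.9, -0.8], [2.5, -1.4], [0.0, 2.1], [0.1, 1.8]]
well [ 0.61404965 -0.10631423] plug [ 0.61415106 -0.10582599]
thermo [0.62659381 0.01080218]
top plug [ 0.61617238 -0.10581588]
```

Run:
```python
from h import *
d=np.load("w1.npy",allow_pickle=True).item()
X=[(690,209),(599,63),(764,63),(588,547),(20,77),(570,68),(46,325),(570,316)]
px=np.array([(115+(x+.5)/2.3-.5,(145+(y+.5)/4 if y<280 else 235+(y-279.5)/4)-.5) for x,y in X])
mod=np.array([(-.09,.205,.126),(-.13,.248-.086,.1),(-.13,.248,.1),(.06,.162,.1),(-.13,-.15,.095),(-.13,.15,.095),(-.02,-.15,.095),(-.02,.15,.095)])
for idx in ([0,1,2,3],):
  print(fit(d,mod[idx],px[idx],[.5,-.3,-.93]))
def f(p):
  M=mod.copy(); M[4:,1]=np.sign(M[4:,1])*p[3]; M[4:6,0]=p[4]; M[6:,0]=p[5]; M[4:,2]=p[6];a=p[2]
  M[:,:2]=M[:,:2]@np.array([[np.cos(a),np.sin(a)],[-np.sin(a),np.cos(a)]])+p[:2]
  return (proj(d,M)-px).ravel()
s=least_squares(lambda p:np.r_[f(p),(p[6]-.095)*500],[.5,-.3,-.93,.15,-.13,-.02,.095]);print(s.x,f(s.x).round(1).reshape(-1,2).tolist())
x=s.x;a=x[2];F=lambda p:np.r_[x[:2]+[np.cos(a)*p[0]-np.sin(a)*p[1],np.sin(a)*p[0]+np.cos(a)*p[1]],p[2]]
print([proj(d,F((.0444,y,.087)))[0].round(1).tolist() for y in(-.155,-.075,0,.075,.155)])
```

```text
(array([ 0.50460444, -0.30159097, -0.92441083]), [[-0.3, 0.2], [0.4, 0.1], [0.1, -0.7], [-0.2, 0.3]])
[ 0.5044908  -0.30134634 -0.92601859  0.14795818 -0.12813195 -0.02243789
  0.09459555] [[-0.2, 0.3], [0.6, 0.1], [0.3, -0.6], [-0.2, 0.3], [-1.6, 0.2], [1.0, 0.1], [1.4, -0.2], [-1.4, -0.1]]
[[141.7, 289.2], [199.1, 288.7], [252.9, 288.2], [306.7, 287.7], [364.2, 287.2]]
```

```bash
cat >> h.py <<'E'
PRE=np.array([.5049,-.3011,-.926])
def pre(p):
    a=PRE[2]; return np.r_[PRE[:2]+[np.cos(a)*p[0]-np.sin(a)*p[1],np.sin(a)*p[0]+np.cos(a)*p[1]],p[2]]
def tilt(yaw,th,flip=False): # tool z tilted by th from down towards direction yaw
    r=R.from_euler("z",yaw)*R.from_euler("y",-th)*R.from_euler("x",np.pi)
    return (r*R.from_euler("z",np.pi*flip)).as_quat()
def st(m=""):
    s=bot.get_state(); print(m,"t%.1f"%s["t"],s["ee_pos"].round(4),"F",s["force"].round(1),"gap %.4f"%s["finger_gap"],"gf %.0f"%s["grasp_force"]); return s
E
python3 - <<'E'
from h import *
print(pre((-.09,.205,.1)))
s=bot.get_state(); r=s["eef_rot"]
a=PRE[2]; q=down(a)
x,y=.615,-.106
print(tilt(.24,np.pi/4), R.from_quat(tilt(.24,np.pi/4)).as_matrix()[:,2])
bot.move_pose([x,y,.23],q); st("above")
print(bot.line_to([x,y,.125],v=.1,until_force=8)); st("at")
bot.grab(60); st("grip")
bot.line_to([x,y,.24],v=.1); st("lift")
c=np.array([.6458,.1412,.016]); u=np.array([np.cos(.24),np.sin(.24),0]); tz=u*np.sin(np.pi/4)-np.array([0,0,np.cos(np.pi/4)])
T=c+.036*u-.065*tz
bq=yawk(T,[tilt(.24,np.pi/4),tilt(.24,np.pi/4,True)]); bu=yawk(T+[0,0,.13],[bq[1]]) if bq else None
print(bq,bu)
if bu:
    bot.move_pose(T+[0,0,.13],bq[1]); bot.line_to(T,v=.1,until_force=10); st("tray")
    bot.open_gripper(); bot.sleep(.3); bot.line_to(T+[0,0,.13],v=.15)
    d=bot.get_image("wrist"); cv2.imwrite("pics/w2.png",d["img"][:,:,::-1]); st()
    t=bot.get_image("top"); cv2.imwrite("pics/t2.png",t["img"][:,:,::-1])
E
```

```text
[ 0.61464734 -0.10595769  0.1       ]
[ 0.91723558  0.11059966  0.37993142 -0.04581188] [ 0.68683967  0.16808114 -0.70710678]
above t5.6 [ 0.615  -0.1061  0.2302] F [-0.  -0.5 -0.2] gap 0.0858 gf 0
False
at t6.8 [ 0.6154 -0.1061  0.1257] F [ 0.4 -0.1 -1. ] gap 0.0851 gf 0
grip t7.4 [ 0.6152 -0.106   0.1254] F [-0.5 -0.   4.7] gap 0.0238 gf 59
lift t8.7 [ 0.6147 -0.106   0.2393] F [-0.5  0.9 -0.6] gap 0.0242 gf 59
(np.float64(2.3605690335440483), array([ 0.11059966, -0.91723558, -0.04581188, -0.37993142]), array([ 0.20363083,  0.36416256, -0.88848588, -0.46691952,  0.02571405,
       -0.02572256])) (np.float64(2.3605690335440483), array([ 0.11059966, -0.91723558, -0.04581188, -0.37993142]), array([ 0.20363083,  0.11014414, -0.70965025, -0.03406548,  0.02571405,
       -0.02572256]))
tray t12.1 [0.6365 0.1389 0.0626] F [ 0.4 -0.4 -0.1] gap 0.0237 gf 59
 t14.1 [0.6355 0.1387 0.1906] F [-0.9  0.2 -0.8] gap 0.0851 gf 0
```

View pics/w2.png

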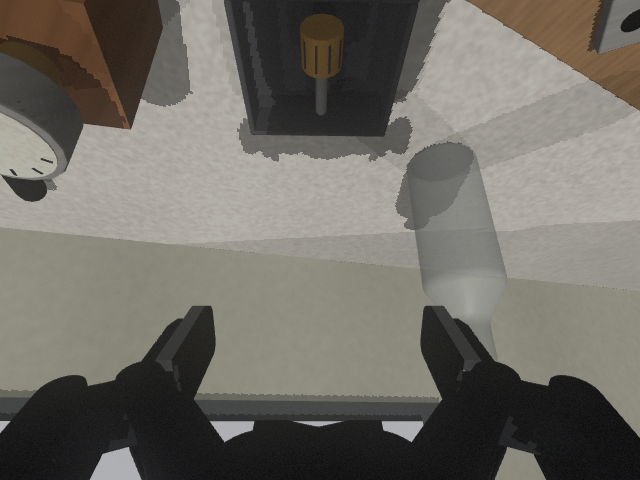

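Run:
```python
from h import *
for p in plates(): print(np.round(p,4))
a=PRE[2]; th=np.radians(40)
# platen frame
Rz=R.from_euler("z",a).as_matrix(); X=Rz@[np.cos(th),0,np.sin(th)]; Z=Rz@[-np.sin(th),0,np.cos(th)]; O=pre((0,0,.05))
r=tilt(a,th); print(R.from_quat(r).as_matrix()[:,2],-Z)
Y=Rz@[0,1,0]
for sy in(-.1125,-.0375,.0375,.1125):
  for x in (.1,.165):
    P=O+X*x+Y*sy+Z*.018
    for f in(0,1): 
        q=bot.solve_ik(P,tilt(a,th,f)); print(sy,x,P.round(3),f,None if q is None else np.round(q,2))
```

```text
[ 0.553   0.3499 -0.9126  0.0899]
[ 0.5241  0.225  -0.9829  0.0868]
[ 0.3739  0.2705 -1.4324  0.0904]
[ 0.3884  0.3949 -0.9385  0.0901]
[ 0.38633828 -0.51373013 -0.76604444] [ 0.38633828 -0.51373013 -0.76604444]
-0.1125 0.1 [ 0.454 -0.421  0.128] 0 [-0.67  0.17 -0.77 -0.05 -0.16 -2.95]
-0.1125 0.1 [ 0.454 -0.421  0.128] 1 [-0.67  0.17 -0.77 -0.05 -0.16  0.2 ]
-0.1125 0.165 [ 0.484 -0.46   0.17 ] 0 [-0.7   0.18 -0.61  0.1  -0.15 -2.97]
-0.1125 0.165 [ 0.484 -0.46   0.17 ] 1 [-0.7   0.18 -0.61  0.1  -0.15  0.18]
-0.0375 0.1 [ 0.514 -0.376  0.128] 0 [-0.52  0.21 -0.71 -0.   -0.26 -2.82]
-0.0375 0.1 [ 0.514 -0.376  0.128] 1 [-0.52  0.21 -0.71 -0.   -0.26  0.32]
-0.0375 0.165 [ 0.544 -0.415  0.17 ] 0 [-0.56  0.22 -0.55  0.14 -0.24 -2.85]
-0.0375 0.165 [ 0.544 -0.415  0.17 ] 1 [-0.56  0.22 -0.55  0.14 -0.24  0.29]
0.0375 0.1 [ 0.574 -0.331  0.128] 0 [-0.38  0.26 -0.62  0.07 -0.34 -2.7 ]
0.0375 0.1 [ 0.574 -0.331  0.128] 1 [-0.38  0.26 -0.62  0.07 -0.34  0.44]
0.0375 0.165 [ 0.604 -0.37   0.17 ] 0 [-0.43  0.26 -0.47  0.2  -0.31 -2.75]
0.0375 0.165 [ 0.604 -0.37   0.17 ] 1 [-0.43  0.26 -0.47  0.2  -0.31  0.4 ]
0.1125 0.1 [ 0.634 -0.285  0.128] 0 [-0.26  0.32 -0.51  0.16 -0.41 -2.6 ]
0.1125 0.1 [ 0.634 -0.285  0.128] 1 [-0.26  0.32 -0.51  0.16 -0.41  0.54]
0.1125 0.165 [ 0.664 -0.325  0.17 ] 0 [-0.31  0.33 -0.37  0.27 -0.38 -2.65]
0.1125 0.165 [ 0.664 -0.325  0.17 ] 1 [-0.31  0.33 -0.37  0.27 -0.38  0.49]
```

Plug lies in the tray, head at (322,45), shank to (321,112), well inside the walls. Now the first plate.

```bash
cat >> h.py <<'E'
A,TH=PRE[2],np.radians(40)
Rz=R.from_euler("z",A).as_matrix(); X=Rz@[np.cos(TH),0,np.sin(TH)]; Z=Rz@[-np.sin(TH),0,np.cos(TH)]; Y=Rz@[0,1,0]; O=pre((0,0,.05))
SL=[-.1125,-.0375,.0375,.1125]; H=.017; E=.04   # TCP above plate centre; grasp offset along plate
def pick(p,z=.025):
    opts=[]
    q0=bot.get_state()["joints"]
    for k in(0,1):
        phi=p[2]+k*np.pi; e=np.array([np.cos(phi),np.sin(phi),0])
        for f in(0,1):
            q=bot.solve_ik(np.r_[p[:2],.15]+E*e,down(phi+np.pi*f))
            if q is not None: opts.append((abs(q[5]-(-2.85,.3)[f]),k,f,e,down(phi+np.pi*f)))
    _,k,f,e,r=min(opts,key=lambda o:o[0]); g=np.r_[p[:2],0]+E*e
    bot.move_pose(g+[0,0,.15],r); c=bot.line_to(g+[0,0,z],v=.12,until_force=8); st(f"down {c} k{k} f{f}")
    bot.grab(100); s=st("grip"); bot.line_to(g+[0,0,.30],v=.25); s=st("lift")
    return f,s["finger_gap"]
def tcp(sy,x,z): return O+Y*sy+X*(x+E)+Z*(z+H)
def insert(slot,f,dy=0,z=.0065,xe=.063,F=15):
    r=tilt(A,TH,f); y=SL[slot]+dy
    bot.move_pose(tcp(y,.135,z+.12),r); bot.line_to(tcp(y,.135,z),v=.2); st("entry")
    bot.sleep(.2); c=bot.line_to(tcp(y,xe,z),v=.06,until_force=F); s=st(f"in {c}")
    print("plate x est",(s["ee_pos"]-O)@X-E,"y",(s["ee_pos"]-O)@Y,"z",(s["ee_pos"]-O)@Z-H); return c
def snap(n,name):
    d=bot.get_image(n); cv2.imwrite(f"pics/{name}.png",d["img"][:,:,::-1]); return d
E
python3 - <<'E'
from h import *
P=plates(); p=min(P,key=lambda p:p[1]); print(p)
f,g=pick(p)
if .03<g<.04:
    insert(0,f); snap("wrist","w3"); snap("scene","s3")
E
```

```text
(np.float64(0.37401818477577536), np.float64(0.2703418811921001), np.float64(-1.4303671983226502), np.float64(0.0906808048819987))
down False k1 f1 t16.7 [0.3688 0.3101 0.0255] F [ 0.1 -0.3 -0.7] gap 0.0853 gf 0
grip t17.2 [0.3685 0.3101 0.0259] F [-2.6 -1.3 12.7] gap 0.0327 gf 99
lift t18.5 [0.368  0.3096 0.2987] F [ 0.2 -0.2 -2.3] gap 0.0328 gf 99
entry t21.8 [ 0.4866 -0.4635  0.1808] F [-0.  -0.8 -2.1] gap 0.0325 gf 99
in False t23.3 [ 0.4537 -0.4201  0.1347] F [-0.7 -0.1 -2.5] gap 0.0326 gf 99
plate x est 0.06366538685351053 y -0.11242294254307476 z 0.006517380228899295
```

View pics/w3.png

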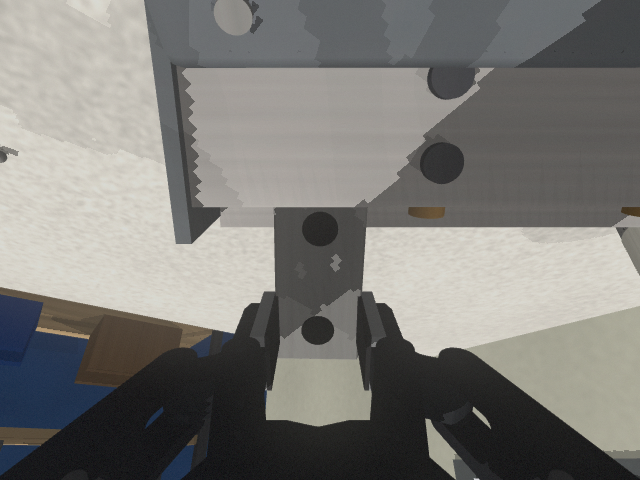

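The plate (275–367, 208) has entered slot 0 under the upper platen, straight. Release and continue with slots 1–3.

```bash
cat >> h.py <<'E'
def release(slot,z=.0065):
    bot.open_gripper(); bot.sleep(.3); st("rel")
    s=bot.get_state()["ee_pos"]; bot.line_to(s+Z*.15,v=.25)
E
python3 - <<'E'
from h import *
release(0); snap("wrist","w4")
for slot in(1,2,3):
    P=plates(); print([np.round(p,3).tolist() for p in P])
    p=min(P,key=lambda p:p[1]); f,g=pick(p,.026)
    if not .03<g<.04: print("BAD"); break
    if insert(slot,f): print("CONTACT"); break
    release(slot); snap("wrist",f"w4_{slot}")
E
```

```text
rel t24.3 [ 0.4533 -0.4197  0.1342] F [ 0.7 -0.2 -0. ] gap 0.0854 gf 0
[[0.553, 0.35, -0.916, 0.09], [0.524, 0.224, -1.005, 0.091], [0.388, 0.395, -0.939, 0.09]]
down False k0 f1 t28.4 [0.5459 0.1902 0.0267] F [ 0.6  1.6 -0.2] gap 0.0856 gf 0
grip t28.9 [0.5456 0.1901 0.0269] F [-0.5 -0.3  8.2] gap 0.0332 gf 99
lift t30.1 [0.5449 0.1899 0.2986] F [-0.8  0.4 -2.9] gap 0.0323 gf 100
entry t32.9 [ 0.5466 -0.4184  0.1809] F [ 0.8 -0.8 -1.8] gap 0.0326 gf 100
in True t33.5 [ 0.5428 -0.413   0.1758] F [ 1.8 -1.6 -0.3] gap 0.0326 gf 100
plate x est 0.12679558554254533 y -0.03698841127220158 z 0.007202143797661879
CONTACT
```

Run:
```python
from h import *
snap("wrist","w5"); d=snap("scene","s5")
i=cv2.imread("pics/s5.png"); 
w=cv2.imread("pics/w5.png")
cv2.imwrite("pics/v5.png",np.hstack([cv2.resize(i[150:330,90:290],(440,396),interpolation=cv2.INTER_CUBIC),cv2.resize(w[60:420,160:480],(352,396))]))
```

```text
(no output)
```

View pics/v5.png

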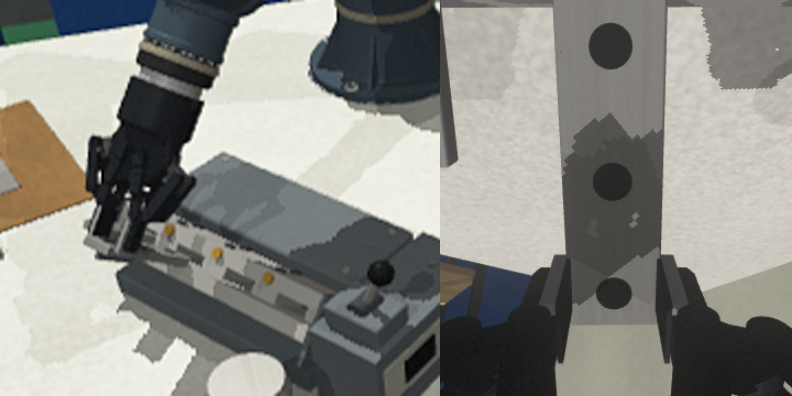

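Run:
```python
import cv2,numpy as np
i=cv2.imread("pics/s5.png"); w=cv2.imread("pics/w4.png")
cv2.imwrite("pics/v6.png",np.hstack([cv2.resize(i[205:295,115:205],(400,400),interpolation=cv2.INTER_CUBIC),cv2.resize(w,None,fx=.62,fy=.8333)[:400]]))
```

```text
(no output)
```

View pics/v6.png

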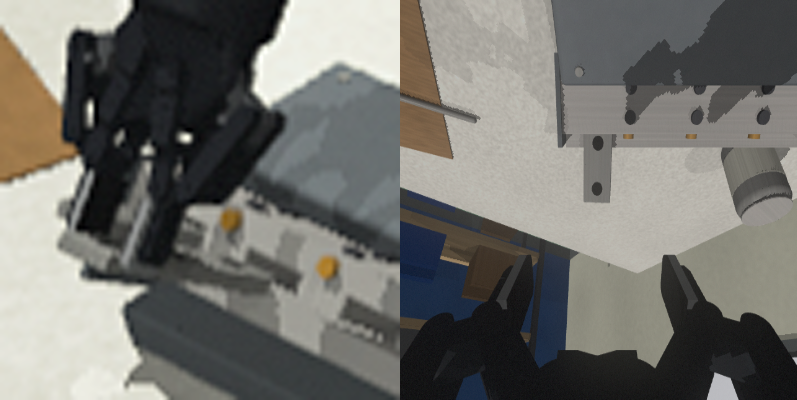

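Run:
```python
from h import *
d=bot.get_image("wrist"); s=bot.get_state(); c0=np.array(s["ee_pos"]); print(R.from_quat(s["eef_rot"]).as_matrix()[:,2]+Z)
px=np.array([(314.5,101.8),(316.4,224.5),(318.2,326.4)])
def f(p): # pitch about grip, slide along, height offset
    a,sl,h,lat,yw=p; e=X*np.cos(a)+Z*np.sin(a)+Y*yw; n=Z*np.cos(a)-X*np.sin(a)
    g=c0-Z*(H+h)+Y*lat
    return (proj(d,[g+e*(sl-E+k)+n*.005 for k in(-.045,0,.045)])-px).ravel()
for h in (0,.003,-.003):
    r=least_squares(lambda q:f([q[0],q[1],h,q[2],q[3]]),[0,0,0,0]); print(h,r.x,r.cost)
```

```text
[ 0.00351367 -0.00391933  0.00443136]
0 [ 0.05448301 -0.00069842 -0.00036363  0.01298234] 1.237698037542823
0.003 [ 0.01291528 -0.00026616 -0.00036874  0.01297524] 1.308868086151056
-0.003 [ 0.13138113 -0.00123116 -0.00035554  0.01325407] 9.584959008990284
```

```bash
python3 - <<'E'
import re
s=open("h.py").read()
s=s.replace("xe=.063,F=15):\n    r=tilt(A,TH,f)","xe=.063,F=15,a=0):\n    r=tilt(A,TH-a,f)").replace("bot.grab(100)","bot.grab(120)")
open("h.py","w").write(s)
E
python3 - <<'E'
from h import *
bot.line_to(tcp(SL[1],.14,.0065),v=.1)
r=tilt(A,TH-.045,1); y=SL[1]
bot.line_to(tcp(y,.14,.007),rotation=r,v=.05); bot.sleep(.3)
c=bot.line_to(tcp(y,.063,.007),v=.06,until_force=15); s=st(f"in {c}"); print((s["ee_pos"]-O)@X-E)
if not c:
    release(1); snap("wrist","w7")
E
```

```text
in False t36.0 [ 0.5135 -0.3747  0.135 ] F [-0.5 -0.3 -3. ] gap 0.0325 gf 100
0.06362108057204496
rel t36.9 [ 0.5131 -0.3743  0.1346] F [ 0.1 -0.8 -0.3] gap 0.0850 gf 0
```

```bash
sed -i 's/; E=.04/; E=.03/' h.py
python3 - <<'E'
from h import *
for slot in(2,3):
    P=plates(); print([np.round(p,3).tolist() for p in P])
    p=min(P,key=lambda p:p[1]); f,g=pick(p,.026)
    if not .03<g<.04: print("BAD"); break
    if insert(slot,f,z=.0075,a=.02): print("CONTACT"); snap("wrist","wc"); break
    release(slot)
bot.line_to(bot.get_state()["ee_pos"]+[0,0,.1]); snap("wrist","w8"); st()
E
```

```text
[[0.553, 0.35, -0.916, 0.09], [0.357, 0.414, -0.932, 0.09]]
down False k0 f1 t41.2 [0.5718 0.3265 0.0268] F [ 0.9 -0.8  0.1] gap 0.0854 gf 0
grip t41.7 [0.5715 0.3263 0.027 ] F [-1.6 -0.5  7. ] gap 0.0318 gf 119
lift t43.0 [0.5709 0.326  0.2985] F [-0.3  0.6 -3. ] gap 0.0322 gf 119
entry t46.0 [ 0.6016 -0.3667  0.1753] F [-0.2  1.1 -2.6] gap 0.0322 gf 120
in False t47.5 [ 0.5686 -0.3232  0.129 ] F [-0.2 -0.3 -1.6] gap 0.0321 gf 120
plate x est 0.06362467302397937 y 0.03764371950109808 z 0.0075383791189173495
rel t48.4 [ 0.5682 -0.3229  0.1285] F [ 0.9 -0.7  0.6] gap 0.0856 gf 0
[[0.357, 0.414, -0.932, 0.09]]
down False k0 f1 t52.7 [0.3748 0.3904 0.0266] F [-0.7  0.8 -0.3] gap 0.0854 gf 0
grip t53.3 [0.3745 0.3902 0.027 ] F [-2.3 -1.6 11.6] gap 0.0320 gf 119
lift t54.5 [0.3741 0.3897 0.2987] F [-0.3 -0.3 -3.8] gap 0.0317 gf 119
entry t57.8 [ 0.6615 -0.3216  0.1754] F [-0.3 -0.5 -2.3] gap 0.0322 gf 120
in False t59.3 [ 0.6285 -0.2781  0.129 ] F [ 0.1  0.2 -2.7] gap 0.0323 gf 120
plate x est 0.06358541006375303 y 0.11262541405039539 z 0.007551500487143814
rel t60.2 [ 0.6282 -0.2778  0.1285] F [1.3 0.4 0.4] gap 0.0851 gf 0
 t61.8 [ 0.5697 -0.2009  0.341 ] F [-0.2 -0.  -0.9] gap 0.0854 gf 0
```

All slots were filled without contact (I also followed the knocked plate). Now the thermometer.

```bash
python3 - <<'E'
from h import *
d=np.load("w1.npy",allow_pickle=True).item()
x,y=.6272,.0109; wx,wy=.615,-.1060
b=yawk([x,y,.2],[down(A),down(A+np.pi)]); q=b[1]
bot.move_pose([x,y,.22],q); c=bot.line_to([x,y,.119],v=.1,until_force=8); st(f"at {c}")
bot.grab(50); st("grip"); bot.line_to([x,y,.33],v=.12); st("lift")
bot.line_to([wx,wy,.33],v=.15); bot.line_to([wx,wy,.235],v=.1); bot.sleep(.3); st("over")
snap("wrist","w9"); snap("scene","s9")
c=bot.line_to([wx,wy,.2],v=.04,until_force=6); st(f"entry {c}")
E
python3 -c "
import cv2,numpy as np
i=cv2.imread('pics/s9.png');w=cv2.imread('pics/w8.png')
cv2.imwrite('pics/v9.png',np.hstack([cv2.resize(i[210:300,240:330],(360,360),interpolation=cv2.INTER_CUBIC),cv2.resize(w[0:360,:440],(440,360))]))"
```

```text
at False t63.9 [0.6276 0.0109 0.1197] F [-0.6  0.5  0.5] gap 0.0851 gf 0
grip t64.4 [0.6275 0.0109 0.1197] F [-0.8 -0.4  5.9] gap 0.0486 gf 52
lift t66.3 [0.627  0.0109 0.3294] F [-0.5  0.6 -1.8] gap 0.0483 gf 52
over t68.6 [ 0.6151 -0.1061  0.2353] F [ 0.2 -0.2 -1.6] gap 0.0484 gf 52
entry False t69.7 [ 0.6151 -0.106   0.2003] F [-0.3 -0.6 -2. ] gap 0.0483 gf 52
```

View pics/v9.png

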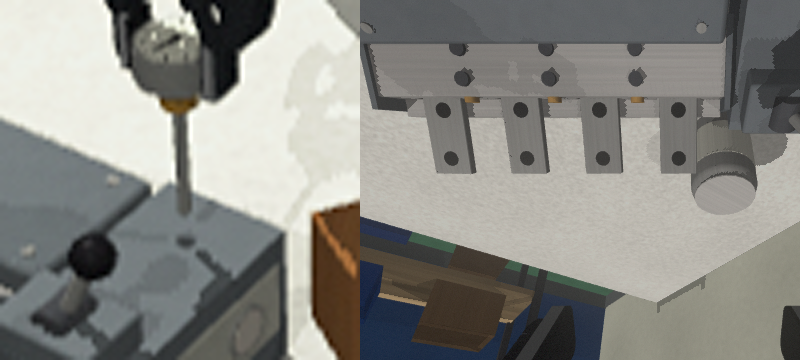

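All four plates stand out equally, and the stem tip is 14 mm into the well. Push it home, then the switch.

Run:
```python
from h import *
s=bot.get_state()["ee_pos"]
c=bot.line_to([.615,-.106,.132],v=.06,until_force=12); st(f"home {c}")
bot.open_gripper(); bot.sleep(.3); st("rel")
bot.line_to([.615,-.106,.30],v=.2)
a=pre((-.02,.02,.34)); bot.line_to(a,v=.25)   # look from the side
snap("wrist","w10"); snap("scene","s10"); snap("top","t10"); st()
i=cv2.imread("pics/s10.png");w=cv2.imread("pics/w10.png");t=cv2.imread("pics/t10.png")
cv2.imwrite("pics/v10.png",np.hstack([cv2.resize(i[210:300,240:330],(400,400),interpolation=cv2.INTER_CUBIC),cv2.resize(w[0:360,200:600],(400,400))]))
```

```text
home True t70.7 [ 0.6146 -0.1059  0.1347] F [-1.  -0.8  5.6] gap 0.0486 gf 52
rel t71.5 [ 0.6139 -0.1058  0.1336] F [-0.4 -0.1 -0.2] gap 0.0856 gf 0
 t73.6 [ 0.5094 -0.272   0.3395] F [ 0.4  0.2 -0. ] gap 0.0852 gf 0
```

View pics/v10.png

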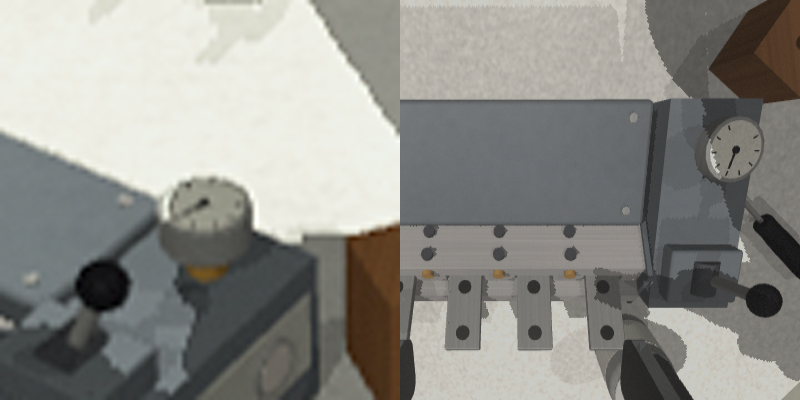

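Run:
```python
from h import *
bot.grab(20)
S=pre((.02,.31,.187)); b=yawk(S,[down(A+np.pi/2),down(A-np.pi/2)]); print(b[2])
bot.move_pose(S+[0,0,.13],b[1]); bot.line_to(S,v=.15); st("start")
c=bot.line_to(pre((.02,.185,.187)),v=.06,until_force=10); s=st(f"push {c}")
print("y",(s["ee_pos"]-pre((0,0,0)))@Y)
snap("scene","s11")
e=s["ee_pos"]; bot.line_to(e+Y*.03,v=.1); bot.line_to(e+Y*.05+[0,0,.2],v=.2)
snap("scene","s12");snap("wrist","w12"); st()
i=cv2.imread("pics/s12.png")
cv2.imwrite("pics/v12.png",cv2.resize(i[190:340,130:480],None,fx=2.28,fy=2.28,interpolation=cv2.INTER_CUBIC))
```

```text
[-0.16936594  0.72369446  0.62682659  1.47392845  0.         -0.81416227]
start t76.5 [ 0.765  -0.1313  0.1886] F [-0.  -0.4  0.5] gap 0.0000 gf 0
push True t78.2 [ 0.6765 -0.197   0.1867] F [3.9 3.4 2.1] gap -0.0001 gf 2
y 0.19970538094466564
 t80.4 [ 0.7162 -0.167   0.3865] F [-0.4  0.4  0.4] gap -0.0000 gf 0
```

View pics/v12.png

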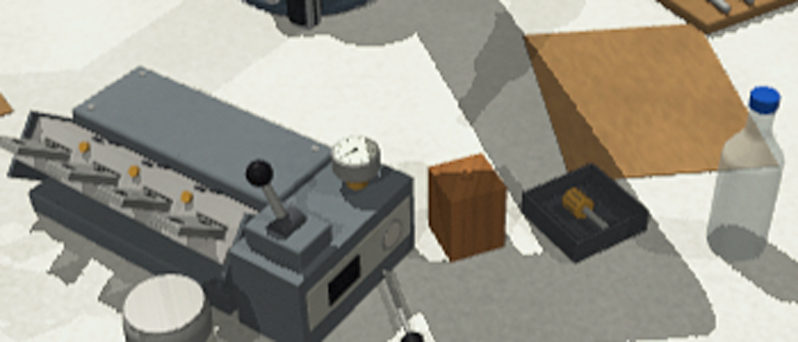

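The lever leans to the slots (ball at (260,173) in the crop), the stop was felt at the predicted position; plug in tray, thermometer and plates home.

Run:
```python
from h import *
d=bot.get_image("scene")
for an in(1,.85,.7): 
    t=an-.5; print(an,proj(d,pre((.02,.205-.06*np.sin(t),.122+.06*np.cos(t)))))
p=proj(d,pre((.02,.205-.06*np.sin(.5),.122+.06*np.cos(.5))))[0]
if np.linalg.norm(p-[243.9,265.7])<2.5: print(bot.sign_off())
```

```text
1 [[243.45244556 266.00810805]]
0.85 [[246.22053492 266.00669592]]
0.7 [[249.23890737 266.54224567]]
the job is handed in; nothing more can be done
None
```

The job is handed in, finished after about 81 of the 210 s: plug in the tray, all four plates home, thermometer fully down in the well and switch thrown fully on, all as seen in the last pictures; the sign-off returned no verdict.

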